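Blank reading: clear the stage, set the polariser to 40

ROBOT

A 6-joint arm with a two-finger parallel gripper is mounted at the origin on the work surface. World frame = base frame: x ahead of the robot, y to its left, z up, the work surface at z = 0. Lengths are in m, angles in rad, forces in N, time in s.
With the tool pointing down it reaches from about 0.25 to 0.775 m from the base axis. Payload 4 kg.
Tool frame: the origin (TCP) lies at the very end of the fingers, on their centre line; the grasp point (between the pads) lies 19 mm behind it; z points along the fingers, y is the line along which they close (so a half turn about z gives the same grasp; the last joint's range is limited). The gripper opens to 94 mm and grips with 3 to 60 N. Pads are 16 mm wide; open, the fingers measure 119 mm over their backs; the gripper's body (75 mm by 177 mm) begins 78 mm behind the grasp point.
Start: joints at [1.168, 0.087, 1.371, -0, 1.684, -0.103], TCP at [0.162, 0.525, 0.206] pointing down, gripper open.
Joint ranges: [-3.1, 3.1], [-0.76, 2.03], [0.27, 2.55], [-1.08, 4.22], [0.17, 2.65], [-2.57, 2.57]. Speed limits (rad/s): [2.79, 2.79, 3.14, 3.14, 3.14, 3.14].

INTERFACE

Orientations are given as [roll, pitch, yaw] about the fixed x, y, z axes, in that order (R = Rz(yaw) Ry(pitch) Rx(roll)).
In Python, from bench import robot, vision gives the robot as it stands.
- The arm moves only by the shell command python3 -m crank 'ROWS'. ROWS is JSON, a list of rows, each a list of 3 entries, a list of its own where there are three numbers: the closure, from 0 (fully open) to 1 (shut), then the shift along the tool's x, y, z in m, then the turn, a rotation vector about the tool's x, y, z in degrees. A call has 1 to 8 rows; each row shifts and turns the commanded pose from where the row before left it, along the tool's axes as they then stand; what a row does not reach is not made up. A row lasts 1/10 s, in which the tool goes at most 50 mm and 8.59 degrees, less where a joint would pass 70% of its speed; a pose out of reach is approached as far as the arm can. A call with a gripper value outside its range is refused whole. The fingers move at their own pace and stop on an object; the grip force is fixed at half the most. Time passes only in rows, so rows that do not move let the fingers close. It gives the time, the measured TCP pose, the force, the opening and the grip force at its end, in the units of the state.
- robot.get_obs(): the state, without advancing time (a new reading comes with each control period).
- vision.snapshot(name): name is "side" or "top"; returns a dict with "color" (384x512x3 uint8, red, green, blue), "z_map" (384x512 float32, m along the optical axis (not along the pixel's ray), 0 where there is no reading), "fx", "fy", "cx", "cy" (pixels), "dist" ([k1, k2, p1, p2, k3] as OpenCV has them; the pictures are not rectified), "R" (3x3) and "t" (3): a world point X has camera coordinates R X + t. Camera axes: x right, y down, z forward; pixel columns grow to the right and rows downward; lengths in m; the calibration is good to about 2 mm. A picture is of the moment at which its call begins.
- robot.close_job(): hands the job in; it is judged then, once.
The state is a dict: "time": time; "joint_positions": joint angles; "qvel": joint speeds; "joint_torque": joint torques, N m; "tool_pos": TCP position; "ee_rot": TCP orientation; "wrist_force": force on the tool from outside, world axes, zero at the start; "wrist_torque": the same for the moment, N m; "width": finger opening in m; "finger_force": force on a finger pad.
Only numpy, scipy, OpenCV 4.12 (cv2) and the standard library are available. Lean on these libraries where they do the work, as an engineer would, in place of code of your own. Each camera call takes 0.05 s, during which the arm holds its last target. There are 200 camera calls.

TASK

Get the microscope bench ready for a blank reading: first slide the steel specimen carrier along its railed stage until it juts out over the open end facing the robot, then lift it off and lay it flat in the white tray; then turn the polariser ring until its scale reads 40 degrees against the index line. Let go of everything, and leave the other things on the bench standing where they are.

Things in the scene. Friction and masses are not known exactly. Their poses are not given: they have to be found in the camera images.
- unit: Polariser unit, fixed: cream box 140 x 140 mm, its top face sloping 30 degrees, 55 mm high at the front, 135 mm at the back. Origin: centre of its underside; z up; the slope rises towards +x and faces -x, roughly towards the robot. The ring's axis meets the face at (0, 0, 95) mm and points along (-0.5, 0, 0.866): a tool must lean 30 degrees to stand square on the ring.
- index (a point): The index line: black line on a fixed aluminium lug (16 mm wide, flush with the ring's face) just outside the ring's rim, straight up the slope, 58 mm from the ring's axis. Axes as unit.
- ring (a joint): Scale reading in radians, 0 to 3.14 (stops); 40 degrees is 0.698; starts between 70 and 125 degrees. Black ring 96 mm across, 12 mm thick, white marks every 5 degrees (longer at 10, longest at 30), zero mark at the nose of its bar grip. At 0 the nose points at the index line; the reading grows anticlockwise seen facing the ring, so at 40 the nose is 40 degrees anticlockwise of the index. Friction 0.12 N m.
- bar_grip (a point): Point on the ring's axis in its upright aluminium bar grip, 34 mm out from the sloping face, 22 mm above the ring's face. Turns with the ring: z is the axis, outward; x runs along the bar to its nose. Bar: 14 mm thick (y), from x = -22 to +26 mm, standing 34 mm high on the ring (its top is 46 mm out from the sloping face); the 6 mm thick nose runs on to x = +39 mm.
- stage: Railed stage, fixed: grey metal block 150 (x) x 90 (y) x 30 mm high. Origin: centre of its underside; z up. Two black rails, 10 mm wide, tops 38 mm above the bench, run from x = -55 to +75 mm and leave a channel 57 mm wide along x, open at both ends; the -x end faces roughly towards the robot. Between the rails the carrier lies too low to be gripped.
- carrier: Specimen carrier: loose flat steel plate 110 (x) x 52 (y) x 4 mm, about 90 g, a glass slide with a specimen in its middle. Origin: centre of its underside. Starts in the stage's channel, long side along it, its centre within 15 mm of the stage's centre. It slides when its end is pushed, and would tip off once its centre passes the block's end.
- tray: White tray, fixed: 160 (x) x 130 (y) x 16 mm outside, walls and floor 4 mm. Origin: centre of its underside, z up. The carrier lies flat on its floor.
- oil_bottle: Bystander, loose: amber glass bottle, 32 mm across, 80 mm tall, standing about 117 mm to one side of the polariser unit's centre.
- objective: Bystander, loose: brass objective lens, 34 mm across, 58 mm tall, standing on its wide end about 115 mm to the other side of the polariser unit's centre.
- slide_box: Bystander, loose: closed grey slide box 85 x 36 x 32 mm, lying along the stage about 100 mm to one side of its centre.
- dropper: Bystander, loose: white plastic bottle, 34 mm across, 105 mm tall, standing about 95 mm to the other side of the stage's centre.
- dish: Bystander, loose: small glass dish, 60 mm across, 18 mm tall, beyond the far end of the tray.
- jar: Bystander, loose: glass jar with white lid, 48 mm across, 60 mm tall, on the bench nearer the robot between the stations.
- screwdriver: Bystander, loose: screwdriver 150 mm long lying on the bench nearer the robot between the stations.
There are look-alikes about, which are no part of the job. Leave any purple or turquoise look-alike of the unit alone.

How it is judged:
On the way, in this order (a step that is already met when the one before it is completed fails the run):
1. the carrier, still lying on the stage, juts out over the end facing the robot (x of carrier in the frame of stage between -0.08 and -0.03 m and z of carrier in the frame of stage between 0.027 and 0.033 m and angle between carrier's own z axis and vertical below 0.1 rad), for 0.1 s.
2. the carrier lies flat in the tray (z of carrier in the frame of tray between 0 and 0.009 m and x of carrier in the frame of tray between -0.05 and 0.05 m and y of carrier in the frame of tray between -0.05 and 0.05 m and angle between carrier's own z axis and vertical below 0.08 rad and linear speed of carrier below 0.02 m/s), for 0.2 s.
3. the ring reads 40 degrees (value of joint ring between 0.64573 and 0.75053 rad), for 0.2 s.
At the end, for the whole second after the job is handed in: The carrier lies flat on the tray's floor (tilt under 0.08 rad), released and at rest, and the ring is at rest reading 40 degrees within 3 degrees (0.646 to 0.750 rad) (all of step 2 and all of step 3 and velocity of joint ring between -0.02 and 0.02 rad/s); the robot touches nothing.
It fails at once if a bystander moved more than 25 mm (distance of any of oil_bottle, objective, slide_box, dropper, dish, jar, screwdriver from where it was at the start of the episode above 0.025 m).
It fails at once if a standing bystander tipped over (angle between any of oil_bottle, objective, dropper, jar's own z axis and vertical above 0.6 rad).
It also fails if it takes over 69 s, if anything falls off the work surface, if the arm or the gripper's body presses on something with over 40 N, if the wrist force passes 120 N, or if a joint passes its speed limit or range.

## Working session

There is one attempt and no reset: what is moved stays moved. The work goes in short steps, Python scripts to look and compute and a shell command to move; the robot and the scene stay as the last step left them, time stands still between calls to the robot, and variables do not carry over. Pictures are saved under pics/ and viewed, at most 10 in all, crops included, and the job is handed in when it is done.

```bash
mkdir -p pics; ls; cat > h.py <<'E'
import numpy as np, cv2
from bench import robot, vision
def snap(n,save=True):
    s=vision.snapshot(n)
    np.savez(f'{n}.npz',**{k:np.array(v) for k,v in s.items()})
    return s
def load(n): return dict(np.load(f'{n}.npz'))
def pts(s):
    "world xyz for each pixel"
    H,W=s['z_map'].shape
    u,v=np.meshgrid(np.arange(W),np.arange(H))
    K=np.array([[s['fx'],0,s['cx']],[0,s['fy'],s['cy']],[0,0,1.]],float)
    n=cv2.undistortPoints(np.stack([u,v],-1).reshape(-1,1,2).astype(float),K,np.array(s['dist'],float)).reshape(H,W,2)
    z=s['z_map'].astype(float)
    c=np.stack([n[...,0]*z,n[...,1]*z,z],-1)
    return (c-s['t'])@s['R']
def ray(s,u,v,h):
    "world point of pixel u,v at height h"
    K=np.array([[s['fx'],0,s['cx']],[0,s['fy'],s['cy']],[0,0,1.]],float)
    n=cv2.undistortPoints(np.array([[[u,v]]],float),K,np.array(s['dist'],float))[0,0]
    d=np.array([n[0],n[1],1])@s['R']; o=-np.array(s['t'])@s['R']
    return o+d*(h-o[2])/d[2]
def save(s,f,box=None,size=(800,600)):
    im=s['color'][...,::-1]
    if box: x0,y0,x1,y1=box; im=im[y0:y1,x0:x1]
    k=min(size[0]/im.shape[1],size[1]/im.shape[0])
    cv2.imwrite('pics/'+f,cv2.resize(im,None,fx=k,fy=k,interpolation=cv2.INTER_CUBIC)); return k
E
python3 - <<'E'
from h import *
for n in('top','side'):
    s=snap(n); save(s,n+'0.png'); print(n,s['fx'],-np.array(s['t'])@s['R'],s['R'])
print(robot.get_obs())
E
```

```text
pics
top 493.5166067984915 [ 0.31064458 -0.10292006  1.74360107] [[ 0.02237773 -0.99974854  0.00144489]
 [-0.99377242 -0.02240172 -0.10915371]
 [ 0.10915863  0.00100672 -0.99402383]]
side 366.7690740481858 [ 0.20848787 -0.91082321  0.76523742] [[ 0.94039344 -0.33934051 -0.02254314]
 [-0.220374   -0.5575388  -0.80036604]
 [ 0.25902794  0.75762689 -0.59908765]]
{'time': 0.1, 'joint_positions': array([ 1.16792074e+00,  8.78655427e-02,  1.37209745e+00,  2.74321717e-06,
        1.68358439e+00, -1.03088518e-01]), 'qvel': array([ 5.30531709e-05, -7.07880441e-04, -2.21703223e-03, -6.40477006e-04,
        5.21620121e-04,  4.32365349e-04]), 'joint_torque': array([ 2.18661131e-03, -3.41252589e+01, -3.03300047e+01,  7.19793560e-02,
        3.03859985e-02, -1.20913987e-04]), 'tool_pos': array([0.16222844, 0.52501702, 0.20443259]), 'ee_rot': array([-3.13964858e+00, -2.03864980e-04,  2.84180569e+00]), 'wrist_force': array([-0.41003036,  0.04981983,  0.27074163]), 'wrist_torque': array([ 0.04283013,  0.01268082, -0.00891499]), 'finger_force': 0.0, 'width': 0.09385900452929735}
```

View pics/top0.png

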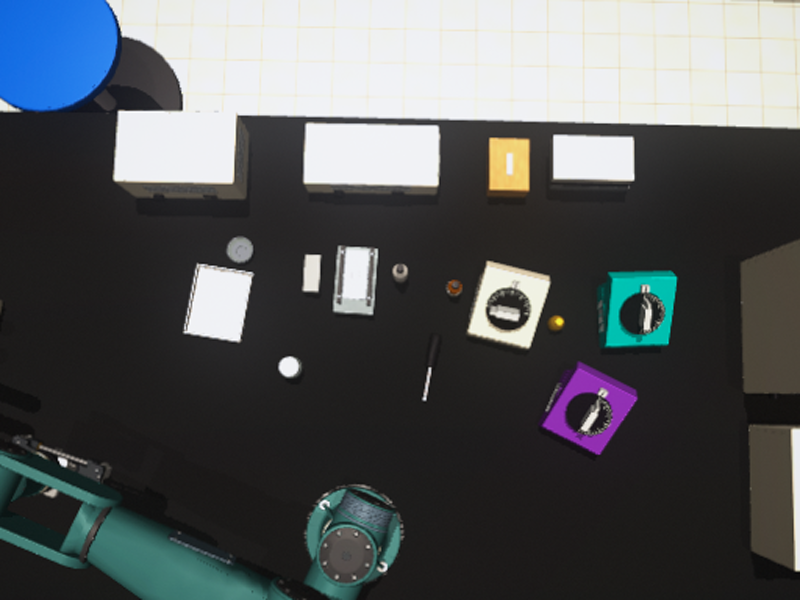

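View pics/side0.png

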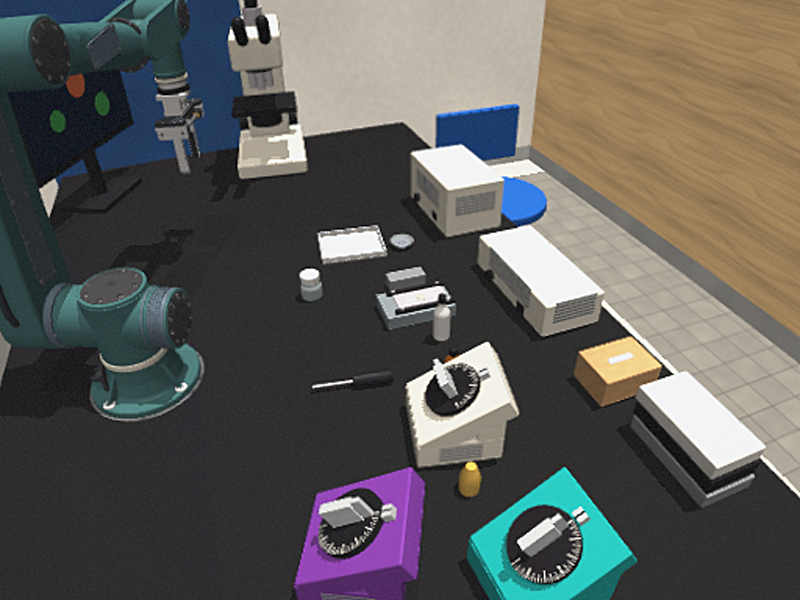

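The top view shows the cream unit at about (508,305), the stage with carrier at (355,280) and the white tray at (218,303). 
Candidates for the unit are cream (508,305), purple (588,410) and turquoise (637,310), so I choose cream. Next come one close crop and the measurements.

```bash
python3 - <<'E'
from h import *
s=load('top'); im=s['color'][...,::-1]
a=cv2.resize(im[145:235,110:255],None,fx=5.5,fy=5.5,interpolation=cv2.INTER_CUBIC)[:,:797]
a1=cv2.resize(im[150:210,200:250],(400,480),interpolation=cv2.INTER_CUBIC)
a2=cv2.resize(im[165:225,298:353],(400,436),interpolation=cv2.INTER_CUBIC)
c=np.zeros((480,800,3),np.uint8); c[:480,:400]=a1; c[:436,400:]=a2
cv2.imwrite('pics/c1.png',c)
P=pts(s)
def rect(name,box,zlo,zhi,extra=None):
    x0,y0,x1,y1=box; Q=P[y0:y1,x0:x1].reshape(-1,3); C=s['color'][y0:y1,x0:x1].reshape(-1,3).astype(int)
    m=(Q[:,2]>zlo)&(Q[:,2]<zhi)
    if extra is not None: m&=extra(C)
    r=cv2.minAreaRect(Q[m,:2].astype(np.float32)); print(name,m.sum(),np.round(r[0],4),np.round(r[1],4),r[2],Q[m,2].mean().round(4))
rect('tray',(110,160,170,225),.008,.03)
rect('trayfloor',(110,160,170,225),.001,.008,lambda C:C.min(1)>150)
rect('stage',(208,150,248,208),.022,.06)
rect('rails',(208,150,248,208),.0355,.06)
rect('carrier',(208,150,248,208),.025,.06,lambda C:C.min(1)>205)
rect('unitfull',(295,160,355,228),.02,.14,lambda C:(C.min(1)>120))
Q=P[165:228,295:355]; 
for n,b in dict(slidebox=(188,158,212,192),dropper=(246,164,265,184),oil=(282,176,300,192),obj=(350,198,365,214),jar=(175,222,197,246),dish=(142,148,165,172),screw=(265,210,285,260)).items():
    x0,y0,x1,y1=b; q=P[y0:y1,x0:x1].reshape(-1,3); m=q[:,2]>.007; r=cv2.minAreaRect(q[m,:2].astype(np.float32)); print(n,np.round(r[0],3),np.round(r[1],3),round(r[2]),q[:,2].max().round(3))
# sloped face plane fit
q=Q.reshape(-1,3);C=s['color'][165:228,295:355].reshape(-1,3).astype(int)
m=(q[:,2]>.05)&(C.min(1)>150)&(q[:,2]<.14)
q=q[m]
for _ in range(6):
    A=np.c_[q[:,:2],np.ones(len(q))]; k=np.linalg.lstsq(A,q[:,2],rcond=None)[0]; r=q[:,2]-A@k; q=q[abs(r)<max(.004,1.5*r.std())]
print('plane',k,len(q),'slope dir',np.degrees(np.arctan2(k[1],k[0])),np.degrees(np.arctan(np.hypot(k[0],k[1]))))
r=cv2.minAreaRect(q[:,:2].astype(np.float32)); print(r)
E
```

```text
tray 603 [0.5124 0.3199] [0.2268 0.2088] 3.680852174758911 0.0125
trayfloor 838 [0.5323 0.3165] [0.1209 0.2088] 82.40763092041016 0.0045
stage 1079 [0.5641 0.0079] [0.0904 0.1516] 87.21527862548828 0.0333
rails 367 [0.5647 0.0076] [0.0891 0.1477] 86.68646240234375 0.0389
carrier 461 [5.633e-01 5.000e-04] [0.143 0.074] 1.5649244785308838 0.034
unitfull 1498 [ 0.5088 -0.3285] [0.1397 0.1558] 76.99156951904297 0.1009
slidebox [0.461 0.036] [0.397 0.102] 28 1.744
dropper [ 0.595 -0.091] [0.065 0.048] 14 0.112
oil [ 0.452 -0.156] [0.054 0.296] 59 1.744
obj [ 0.413 -0.286] [0.039 0.417] 24 1.744
jar [0.373 0.153] [0.061 0.063] 3 0.07
dish [0.469 0.125] [0.546 0.097] 45 1.744
screw [ 0.373 -0.16 ] [0.089 0.168] 79 1.744
plane [ 0.55141574 -0.12720584 -0.22323309] 761 slope dir -12.990281728760344 29.5054385663821
((0.5020043849945068, -0.32647013664245605), (0.13842080533504486, 0.14275139570236206), 77.63044738769531)
```

View pics/c1.png

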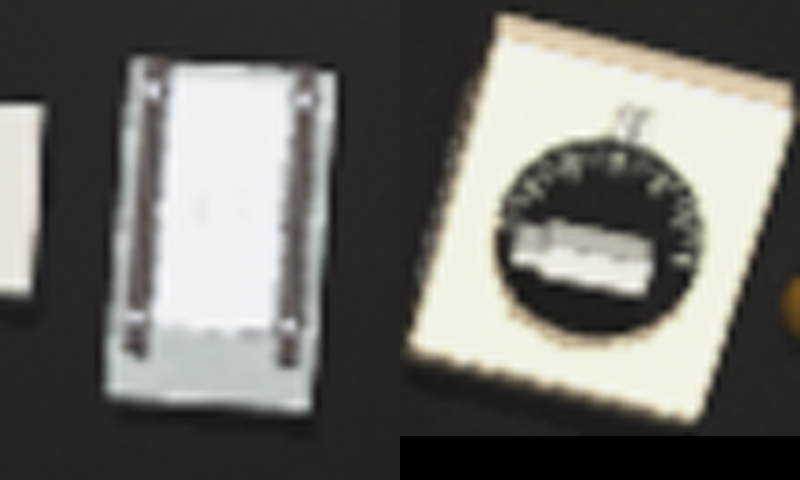

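The crop shows the carrier flush near the stage's far end, with its near edge at crop (215,330). It also shows the cream unit's bar with its nose pointing left at (515,245) and the index lug at (632,120), so the scale reads about 90°. I now refine these numbers and compute the first moves.

```bash
cat >> h.py <<'E'
from scipy.spatial.transform import Rotation as Ro
def delta(p,R,cmd=None):
    "shift (tool axes) and rotvec deg (tool axes) from measured pose to target; shift first, then turn"
    o=robot.get_obs(); R0=Ro.from_euler('xyz',o['ee_rot']); 
    print('t',round(o['time'],2),'at',np.round(o['tool_pos'],4),'shift',np.round(R0.inv().apply(np.array(p)-o['tool_pos']),4),'turn',np.round((R0.inv()*R).as_rotvec(degrees=True),2),'q',np.round(np.degrees(o['joint_positions'])),'F',np.round(o['wrist_force'],1),'w',round(o['width'],4))
def down(yaw): return Ro.from_euler('xyz',[np.pi,0,np.radians(yaw)])
E
python3 - <<'E'
from h import *
s=load('top');P=pts(s)
yaw=np.radians(-3.0);c=np.array([.5645,.0077])
def st(p): d=p[:2]-c; return np.array([d[0]*np.cos(yaw)+d[1]*np.sin(yaw),-d[0]*np.sin(yaw)+d[1]*np.cos(yaw)])
for n,(u,v,h) in dict(near=(200+215/8,150+328/8,.034),far=(200+232/8,150+68/8,.034),bnear=(200+210/8,150+400/8,.03),bfar=(200+235/8,150+62/8,.03)).items():
    p=ray(s,u,v,h); print(n,np.round(p,4),np.round(st(p),4))
# tray floor by white mask
im=s['color'].astype(int); m=np.zeros(im.shape[:2],bool); m[165:222,112:168]=(im[165:222,112:168].min(2)>120)
q=np.array([ray(s,u,v,.012)[:2] for v,u in zip(*np.nonzero(m))],np.float32); print('tray',cv2.minAreaRect(q))
for n,b in dict(slidebox=(188,158,212,192),dropper=(246,164,265,184),jar=(175,222,197,246),dish=(142,148,165,172)).items():
    x0,y0,x1,y1=b; q=P[y0:y1,x0:x1].reshape(-1,3); k=(q[:,2]>.01)&(q[:,2]<.2); r=cv2.minAreaRect(q[k,:2].astype(np.float32)); print(n,np.round(r[0],3),np.round(r[1],3),round(r[2]),q[k,2].max().round(3))
# target pusher: stage x .115
ex=np.array([np.cos(yaw),np.sin(yaw)])
delta(np.r_[c+.10*ex,.2],down(177))
E
```

```text
near [0.5197 0.0083 0.034 ] [-0.0448 -0.0018]
far [0.6349 0.0042 0.034 ] [0.0705 0.0002]
bnear [0.4884 0.0098 0.03  ] [-0.0761 -0.0019]
bfar [0.6384 0.0032 0.03  ] [ 0.074  -0.0006]
tray ((0.5218731164932251, 0.3176470398902893), (0.13069525361061096, 0.19148212671279907), 81.90962982177734)
slidebox [0.585 0.099] [0.101 0.055] 2 0.043
dropper [ 0.585 -0.077] [0.066 0.047] 62 0.112
jar [0.37  0.146] [0.055 0.045] 20 0.07
dish [0.626 0.274] [0.058 0.094] 79 0.026
t 0.1 at [0.1622 0.525  0.2044] shift [-0.6341 -0.3509  0.005 ] turn [ -0.11  -0.03 -14.18] q [67.  5. 79.  0. 96. -6.] F [-0.4  0.   0.3] w 0.0939
```

```bash
python3 -m crank '[[1,[-0.042,-0.023,0],[0,0,0]],[1,[-0.042,-0.023,0],[0,0,0]],[1,[-0.042,-0.023,0],[0,0,0]],[1,[-0.042,-0.023,0],[0,0,0]],[1,[-0.042,-0.023,0],[0,0,0]],[1,[-0.042,-0.023,0],[0,0,0]],[1,[-0.042,-0.023,0],[0,0,0]],[1,[-0.042,-0.023,0],[0,0,0]]]' >/dev/null
python3 -m crank '[[1,[-0.042,-0.023,0],[0,0,0]],[1,[-0.042,-0.023,0],[0,0,0]],[1,[-0.042,-0.023,0],[0,0,0]],[1,[-0.042,-0.023,0],[0,0,0]],[1,[-0.042,-0.023,0],[0,0,0]],[1,[-0.042,-0.023,0],[0,0,-7]],[1,[0,0,0],[0,0,-7]],[1,[0,0,0],[0,0,0]]]'
python3 - <<'E'
from h import *
delta([.6644,.0025,.0318],down(177))
E
```

```text
time: 1.7
tool_pos: [0.6294, 0.0428, 0.2036]
ee_rot: [3.141, -0.003, 3.084]
wrist_force: [0.7, 0.4, 0.6]
width: 0.0002
finger_force: 0.0
t 1.7 at [0.6294 0.0428 0.2036] shift [-0.0378 -0.0383  0.1717] turn [ 0.01 -0.17 -0.32] q [ -1.  16.  67.   0.  98. -88.] F [0.7 0.4 0.6] w 0.0002
```

```bash
python3 -m crank '[[1,[-0.038,-0.03,0],[0,0,0]],[1,[0,-0.008,0.03],[0,0,0]],[1,[0,0,0.04],[0,0,0]],[1,[0,0,0.04],[0,0,0]],[1,[0,0,0.03],[0,0,0]],[1,[0,0,0],[0,0,0]],[1,[0,0,0],[0,0,0]]]'
python3 - <<'E'
from h import *
delta([.6644,.0025,.0318],down(177))
s=snap('top');save(s,'t1.png',(195,140,265,215))
E
```

```text
time: 2.4
tool_pos: [0.6645, 0.005, 0.0658]
ee_rot: [3.141, -0.001, 3.086]
wrist_force: [-0.3, 1.0, 0.3]
width: 0.0007
finger_force: 0.0
t 2.4 at [0.6645 0.005  0.0658] shift [-0.0001 -0.0026  0.034 ] turn [ 0.01 -0.04 -0.19] q [ -4.  23.  73.   0.  84. -91.] F [-0.3  1.   0.3] w 0.0007
```

View pics/t1.png

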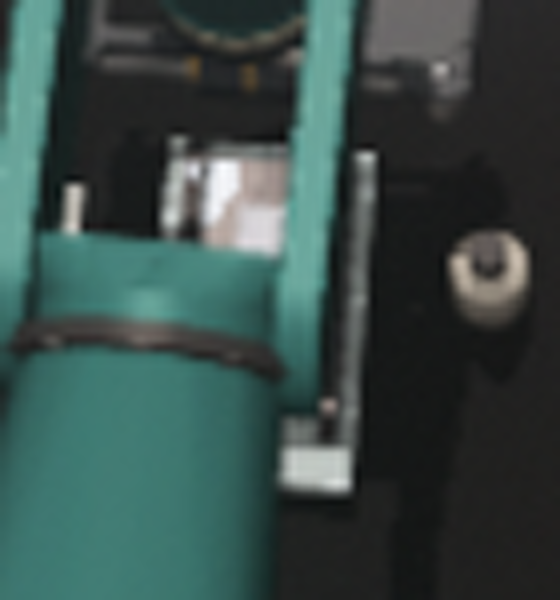

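The gripper stands behind the stage's far end, but the arm hides the rest. Next I descend and begin the push.

```bash
python3 -m crank '[[1,[0,-0.0025,0.02],[0,0,0]],[1,[0,0,0.0135],[0,0,0]],[1,[0,0,0],[0,0,0]],[1,[0,0,0],[0,0,0]],[1,[0.01,0,0],[0,0,0]],[1,[0.01,0,0],[0,0,0]],[1,[0,0,0],[0,0,0]]]'
python3 - <<'E'
from h import *
delta([.6644,.0025,.0318],down(177))
s=snap('side');save(s,'s1.png',(230,160,310,220))
E
```

```text
time: 3.15
tool_pos: [0.6436, 0.003, 0.0327]
ee_rot: [3.141, -0.0, 3.086]
wrist_force: [0.2, 0.3, 0.5]
width: 0.0008
finger_force: 0.0
t 3.15 at [0.6436 0.003  0.0327] shift [-0.0208  0.0007  0.0009] turn [ 0.01 -0.   -0.17] q [ -5.  22.  78.   0.  80. -92.] F [0.2 0.3 0.5] w 0.0008
```

View pics/s1.png

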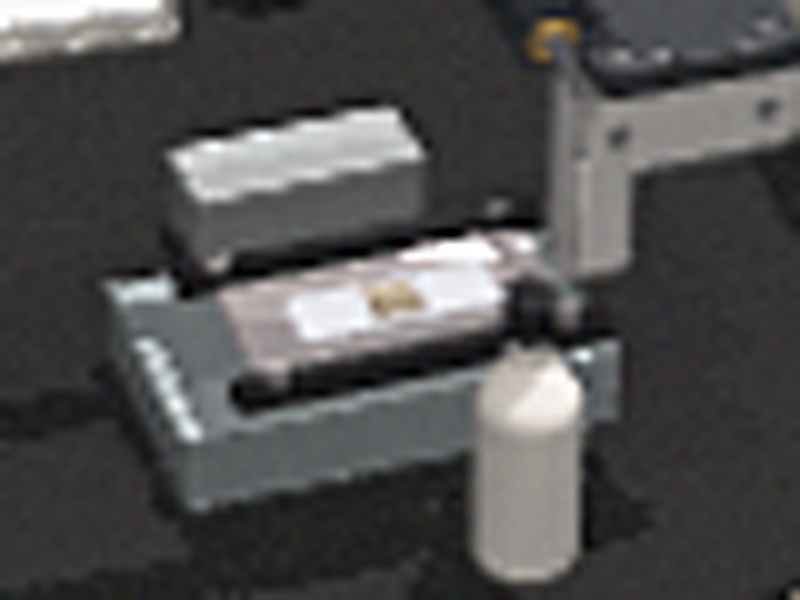

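The fingertip stands just behind the carrier's far end, at about (590,260), and the plate lies between the rails. I lower 1 mm and push.

```bash
python3 -m crank '[[1,[0,0,0.0012],[0,0,0]],[1,[0.01,0,0],[0,0,0]],[1,[0.01,0,0],[0,0,0]],[1,[0.01,0,0],[0,0,0]],[1,[0.01,0,0],[0,0,0]],[1,[0.01,0,0],[0,0,0]],[1,[0.01,0,0],[0,0,0]],[1,[0,0,0],[0,0,0]]]'
python3 - <<'E'
from h import *
delta([.5645,.0077,.0315],down(177))
s=snap('side');save(s,'s2.png',(220,160,300,220))
E
```

```text
time: 4.0
tool_pos: [0.5833, 0.0063, 0.0306]
ee_rot: [3.141, -0.001, 3.086]
wrist_force: [-0.2, 0.3, -0.3]
width: 0.0009
finger_force: 0.0
t 4.0 at [0.5833 0.0063 0.0306] shift [ 0.0188  0.0003 -0.0008] turn [ 0.01 -0.08 -0.17] q [ -5.  15.  88.   0.  78. -92.] F [-0.2  0.3 -0.3] w 0.0009
```

View pics/s2.png

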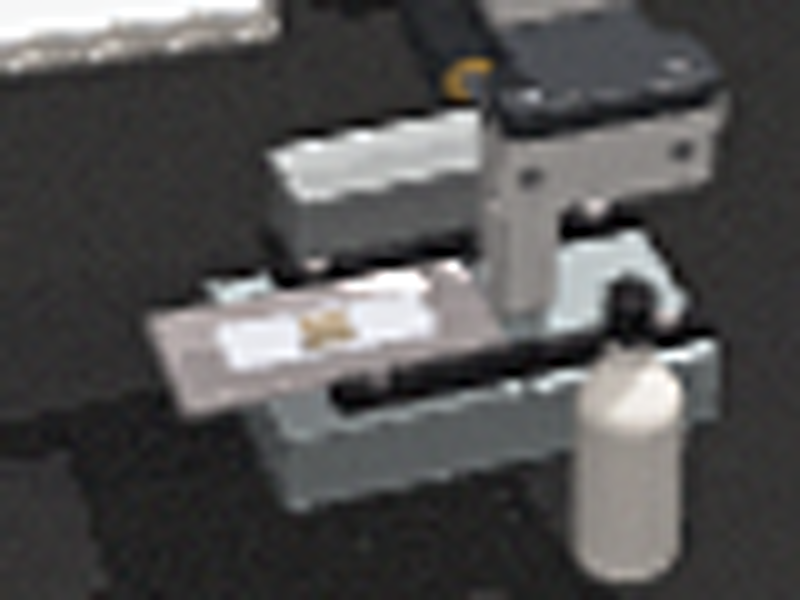

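The carrier now juts out. Its near corners are at crop (150,315) and (185,415), and its far end touches the finger.

```bash
python3 - <<'E'
from h import *
s=load('side'); yaw=np.radians(-3.0);c=np.array([.5645,.0077])
R=np.array([[np.cos(yaw),np.sin(yaw)],[-np.sin(yaw),np.cos(yaw)]])
for u,v,h in((235,191.5,.032),(238.5,201.5,.032),(246,210.5,0.03-.002*0),(249,210.8,0)):
    p=ray(s,u,v,h);print(p.round(4),(R@(p[:2]-c)).round(4))
s=load('top')
for u,v in ((198,265),(253,271),(240,341),(184,333)): print('tray',ray(s,u/1.5625,v/1.5625,.016).round(4))
for u,v in ((190,267),(253,271)): pass
E
python3 -m crank '[[1,[0.007,0,0],[0,0,0]],[1,[0.007,0,0],[0,0,0]],[1,[0,0,0],[0,0,0]],[1,[0,0,0],[0,0,0]]]'
python3 - <<'E'
from h import *
s=snap('side');save(s,'s3.png',(220,160,300,220)); delta([.5645,.0077,.0315],down(177))
E
```

```text
[0.4676 0.0461 0.032 ] [-0.0988  0.0333]
[ 0.4618 -0.0099  0.032 ] [-0.1016 -0.023 ]
[ 0.4705 -0.0597  0.03  ] [-0.0904 -0.0723]
[ 0.4898 -0.03    0.    ] [-0.0726 -0.0416]
tray [0.5904 0.3674 0.016 ]
tray [0.5794 0.2415 0.016 ]
tray [0.4198 0.2638 0.016 ]
tray [0.4349 0.391  0.016 ]
time: 4.45
tool_pos: [0.5707, 0.0069, 0.0307]
ee_rot: [3.141, -0.0, 3.086]
wrist_force: [-0.0, -0.3, 0.1]
width: 0.0007
finger_force: 0.0
t 4.5 at [0.5709 0.0069 0.0307] shift [ 0.0064  0.0005 -0.0008] turn [ 0.   -0.01 -0.18] q [ -5.  13.  89.   0.  77. -92.] F [-0.4 -0.1 -0.4] w 0.0004
```

View pics/s3.png

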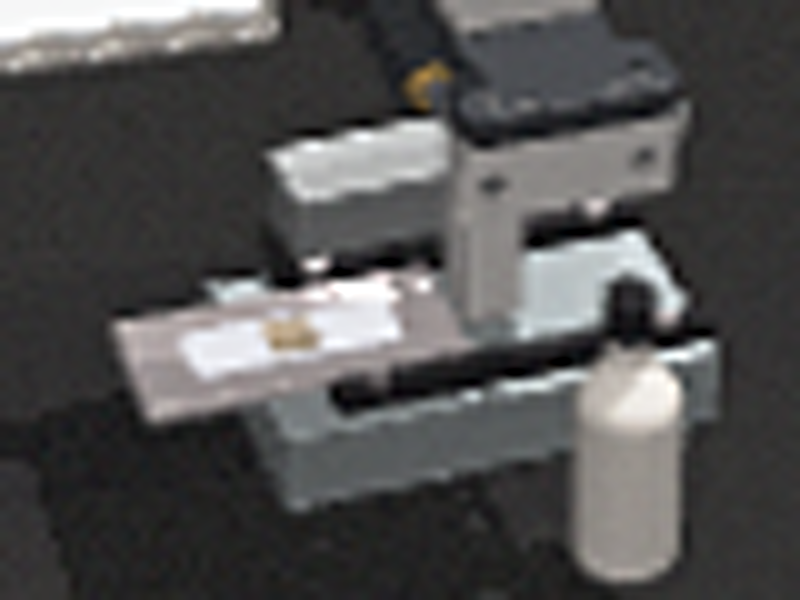

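```bash
python3 -m crank '[[1,[0.005,0,0],[0,0,0]],[1,[0,0,0],[0,0,0]],[1,[0,0,0],[0,0,0]],[1,[-0.012,0,0],[0,0,0]],[1,[0,0,-0.03],[0,0,0]],[1,[0,0,-0.035],[0,0,0]],[1,[0,0,-0.035],[0,0,0]],[0,[0.035,0,0],[0,0,0]]]' >/dev/null
python3 -m crank '[[0,[0.035,0,0],[0,0,0]],[0,[0.036,0,0],[0,0,0]],[0,[0,0,0],[0,0,0]],[0,[0,0,0],[0,0,0]]]'
python3 - <<'E'
from h import *
y=np.radians(-3); delta([.5645-.093*np.cos(y),.0077-.093*np.sin(y),.0265],down(177))
s=snap('side'); P=pts(s); q=P[150:230,200:300].reshape(-1,3); C=s['color'][150:230,200:300].reshape(-1,3).astype(int)
m=(q[:,2]>.026)&(q[:,2]<.037)&(q[:,0]<.485)&(q[:,0]>.40)&(abs(q[:,1])<.06); print(m.sum(),q[m].min(0),q[m].max(0),cv2.minAreaRect(q[m,:2].astype(np.float32)))
E
```

```text
time: 5.7
tool_pos: [0.4722, 0.0124, 0.1311]
ee_rot: [3.142, 0.002, 3.086]
wrist_force: [0.4, 0.6, 0.1]
width: 0.0369
finger_force: 0.0
t 5.7 at [0.4722 0.0124 0.1311] shift [0.0007 0.0002 0.1046] turn [ 0.    0.09 -0.18] q [ -5.  -3.  96.   0.  88. -92.] F [0.4 0.6 0.1] w 0.0369
110 [ 0.44602931 -0.01320637  0.03022622] [0.48454721 0.04842024 0.03699358] ((0.4666723310947418, 0.017514917999505997), (0.059663157910108566, 0.03903672844171524), 86.35400390625)
```

```bash
python3 -m crank '[[0,[0,0,0],[0,0,0]],[0,[0,0,0],[0,0,0]],[0,[0,0,0],[0,0,0]],[0,[0,0,0],[0,0,0]],[0,[0,0,0.03],[0,0,0]],[0,[0,0,0.03],[0,0,0]],[0,[0,0,0],[0,0,0]],[0,[0,0,0],[0,0,0]]]'
python3 - <<'E'
from h import *
y=np.radians(-3); delta([.5645-.093*np.cos(y),.0077-.093*np.sin(y),.0265],down(177))
s=snap('side');save(s,'s4.png',(215,140,295,200))
E
```

```text
time: 6.55
tool_pos: [0.472, 0.0124, 0.0708]
ee_rot: [3.141, -0.001, 3.086]
wrist_force: [-0.3, -0.1, 1.0]
width: 0.0942
finger_force: 0.0
t 6.55 at [0.472  0.0124 0.0708] shift [0.0003 0.0002 0.0443] turn [ 0.01 -0.07 -0.18] q [ -5.  -1. 100.   0.  81. -92.] F [-0.3 -0.1  1. ] w 0.0942
```

View pics/s4.png

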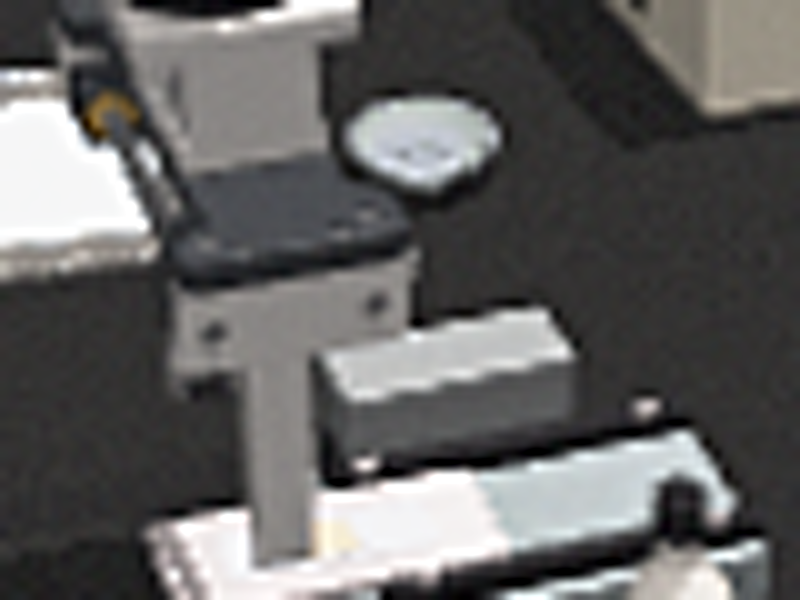

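The open fingers stand over the overhanging end, with the near finger at (280,550) in front of the plate. I descend, grip and lift.

```bash
python3 -m crank '[[0,[0,0,0.022],[0,0,0]],[0,[0,0,0.022],[0,0,0]],[0,[0,0,0],[0,0,0]],[0.6,[0,0,0],[0,0,0]],[0.6,[0,0,0],[0,0,0]],[0.6,[0,0,0],[0,0,0]],[0.6,[0,0,0],[0,0,0]],[0.6,[0,0,0],[0,0,0]]]'
python3 -m crank '[[0.6,[0,0,0],[0,0,0]],[0.6,[0,0,0],[0,0,0]],[0.6,[0,0,-0.005],[0,0,0]],[0.6,[0,0,-0.005],[0,0,0]],[0.6,[0,0,-0.01],[0,0,0]],[0.6,[0,0,-0.01],[0,0,0]],[0.6,[0,0,-0.01],[0,0,0]],[0.6,[0,0,0],[0,0,0]]]'
python3 - <<'E'
from h import *
y=np.radians(-3); delta([.5645-.093*np.cos(y),.0077-.093*np.sin(y),.0265],down(177))
s=snap('side');save(s,'s5.png',(215,140,295,200))
E
```

```text
time: 7.4
tool_pos: [0.4725, 0.0125, 0.0274]
ee_rot: [3.141, 0.001, 3.086]
wrist_force: [0.3, 0.5, 0.0]
width: 0.0574
finger_force: 0.3
time: 8.2
tool_pos: [0.4737, 0.0122, 0.0692]
ee_rot: [-3.141, 0.004, 3.086]
wrist_force: [0.1, -0.6, -0.6]
width: 0.0512
finger_force: 29.7
t 8.2 at [0.4737 0.0122 0.0692] shift [0.0023 0.0003 0.0427] turn [-0.01  0.25 -0.18] q [ -5.  -1. 100.   0.  80. -92.] F [ 0.1 -0.6 -0.6] w 0.0512
```

View pics/s5.png

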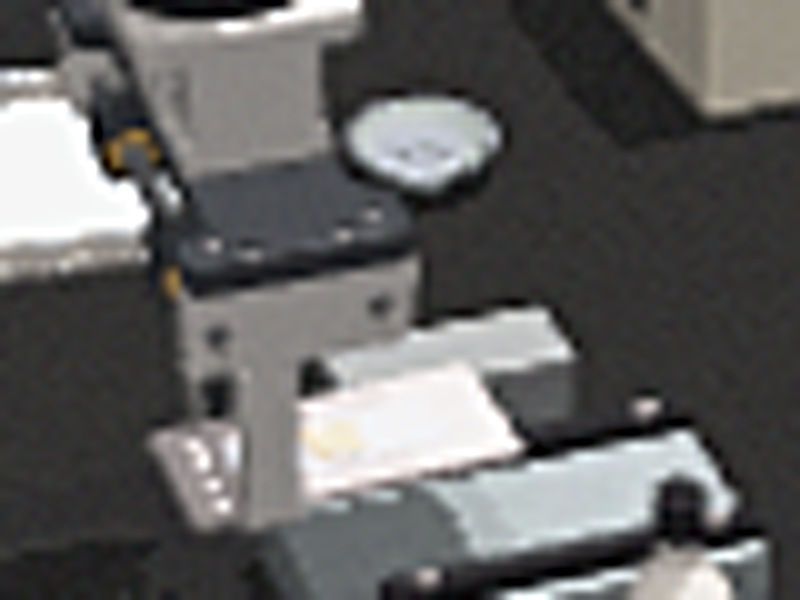

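The carrier is held level (width 51 mm, 29.7 N). Next I lift it and carry it to the tray.

```bash
python3 - <<'E'
from h import *
delta([.4763,.320,.13],down(172.5))
E
python3 -m crank '[[0.6,[0,0,-0.03],[0,0,0]],[0.6,[0,0,-0.03],[0,0,0]],[0.6,[0,-0.03,0],[0,0,0]],[0.6,[0,-0.03,0],[0,0,0]],[0.6,[0,-0.03,0],[0,0,0]],[0.6,[0,-0.03,0],[0,0,0]],[0.6,[0,-0.03,0],[0,0,0]],[0.6,[0,-0.03,0],[0,0,0]]]'
python3 - <<'E'
from h import *
delta([.4763,.320,.13],down(172.5))
E
```

```text
t 8.25 at [0.473  0.0123 0.0682] shift [ 0.0136  0.3074 -0.0619] turn [0.   0.16 4.32] q [ -5.  -1. 101.   0.  80. -92.] F [-0.8  0.6 -1.8] w 0.0513
time: 9.05
tool_pos: [0.4616, -0.1684, 0.1262]
ee_rot: [3.141, -0.001, 3.086]
wrist_force: [0.9, -0.0, 0.2]
width: 0.0517
finger_force: 29.7
t 9.05 at [ 0.4616 -0.1684  0.1262] shift [ 0.0124  0.4885 -0.0035] turn [ 0.03 -0.05  4.32] q [ -27.   -1.   94.    0.   87. -113.] F [ 0.9 -0.   0.2] w 0.0517
```

I moved the wrong way: tool +y is world +y. The path stayed clear at z = 0.126, so I go back.

```bash
python3 -m crank '[[0.6,[0,0.03,0],[0,0,0]],[0.6,[0,0.04,0],[0,0,0]],[0.6,[0,0.04,0],[0,0,0]],[0.6,[0,0.04,0],[0,0,0]],[0.6,[0,0.04,0],[0,0,0]],[0.6,[0,0.04,0],[0,0,0]],[0.6,[0,0.04,0],[0,0,0]],[0.6,[0,0.04,0],[0,0,0]]]' >/dev/null
python3 -m crank '[[0.6,[0,0.04,0],[0,0,0]],[0.6,[0,0.04,0],[0,0,0]],[0.6,[0,0.04,0],[0,0,0]],[0.6,[0,0.03,0],[0,0,0]],[0.6,[0.01,0.015,0],[0,0,0]],[0.6,[0,0,0],[0,0,4.3]],[0.6,[0,0,0],[0,0,0]],[0.6,[0,0,0],[0,0,0]]]'
python3 - <<'E'
from h import *
delta([.4763,.320,.13],down(172.5))
s=snap('top'); np.save('a',0)
E
```

```text
time: 10.65
tool_pos: [0.4783, 0.3072, 0.1263]
ee_rot: [-3.141, -0.001, 3.012]
wrist_force: [-0.1, 0.1, -0.8]
width: 0.0514
finger_force: 29.7
t 10.65 at [0.4783 0.3072 0.1263] shift [ 0.0036  0.0124 -0.0037] turn [-0.03 -0.04  0.1 ] q [ 27.   9.  83.  -0.  88. -56.] F [-0.1  0.1 -0.8] w 0.0514
```

```bash
python3 -m crank '[[0.6,[0.0035,0.0125,0],[0,0,0]],[0.6,[0,0,0.03],[0,0,0]],[0.6,[0,0,0.03],[0,0,0]],[0.6,[0,0,0.03],[0,0,0]],[0.6,[0,0,0.01],[0,0,0]],[0.6,[0,0,0.01],[0,0,0]],[0.6,[0,0,0],[0,0,0]],[0.6,[0,0,0],[0,0,0]]]'
python3 - <<'E'
from h import *
delta([.4763,.320,.0065],down(172.5))
s=snap('side'); P=pts(s); q=P.reshape(-1,3); im=s['color'].reshape(-1,3)
m=(q[:,2]>.018)&(q[:,2]<.035)&(abs(q[:,0]-.53)<.09)&(abs(q[:,1]-.31)<.06); print(m.sum(),q[m].min(0),q[m].max(0),cv2.minAreaRect(q[m,:2].astype(np.float32)))
A=np.c_[q[m][:,:2],np.ones(m.sum())]; print(np.linalg.lstsq(A,q[m][:,2],rcond=None)[0])
E
```

```text
time: 11.5
tool_pos: [0.4776, 0.3209, 0.0182]
ee_rot: [3.14, 0.002, 3.011]
wrist_force: [0.5, 1.0, -0.7]
width: 0.0516
finger_force: 29.7
t 11.5 at [0.4776 0.3209 0.0182] shift [ 0.0012 -0.001   0.0117] turn [0.09 0.11 0.02] q [ 28.  14.  90.   0.  76. -54.] F [ 0.5  1.  -0.7] w 0.0516
198 [0.4525367  0.2557578  0.01804913] [0.61240626 0.36962512 0.03473311] ((0.531834065914154, 0.3127630352973938), (0.15961135923862457, 0.111304871737957), 2.3779354095458984)
[-0.03560671  0.00682229  0.04183217]
```

```bash
python3 -m crank '[[0.6,[0,0,0.006],[0,0,0]],[0.6,[0,0,0.005],[0,0,0]],[0.6,[0,0,0],[0,0,0]],[0.6,[0,0,0],[0,0,0]]]'
python3 -m crank '[[0.3,[0,0,0],[0,0,0]],[0.3,[0,0,0],[0,0,0]],[0.3,[0,0,0],[0,0,0]],[0.3,[0,0,0],[0,0,0]],[0.3,[0,0,-0.02],[0,0,0]],[0.3,[0,0,-0.04],[0,0,0]],[0.3,[0,0,-0.045],[0,0,0]],[0.3,[0,0,-0.045],[0,0,0]]]'
python3 - <<'E'
from h import *
# bar grasp: unit pose
psi=-13.; c=np.array([.502,-.3265,.095]); U=Ro.from_euler('z',psi,degrees=True)
n=U.apply([-.5,0,.8660254])
xt=U.apply([0,1,0]); zt=-n; yt=np.cross(zt,xt); R=Ro.from_matrix(np.c_[xt,yt,zt])
print('n',n); 
for d in(.12,.03): p=c+n*d; print('rpy',R.as_euler('xyz').round(3),p.round(4)); delta(p,R)
E
```

```text
time: 11.95
tool_pos: [0.4764, 0.3202, 0.0055]
ee_rot: [-3.141, -0.0, 3.011]
wrist_force: [-0.6, 0.5, 0.1]
width: 0.0511
finger_force: 29.7
time: 12.75
tool_pos: [0.4762, 0.3201, 0.1571]
ee_rot: [-3.141, -0.001, 3.011]
wrist_force: [0.5, -0.1, -0.2]
width: 0.0661
finger_force: 0.0
n [-0.48718503  0.11247553  0.8660254 ]
rpy [2.618 0.    1.344] [ 0.4435 -0.313   0.1989]
t 12.75 at [0.4762 0.3201 0.1571] shift [-0.05   -0.632  -0.0416] turn [-22.7  -24.96  93.11] q [ 28.   9.  80.   0.  91. -54.] F [ 0.5 -0.1 -0.2] w 0.0661
rpy [2.618 0.    1.344] [ 0.4874 -0.3231  0.121 ]
t 12.75 at [0.4762 0.3201 0.1571] shift [-0.0948 -0.6363  0.0363] turn [-22.7  -24.96  93.11] q [ 28.   9.  80.   0.  91. -54.] F [ 0.5 -0.1 -0.2] w 0.0661
```

```bash
python3 -m crank '[[0.3,[0,0,-0.05],[0,0,0]],[0.3,[0,0,-0.05],[0,0,0]],[0.3,[-0.004,-0.048,0],[0,0,0]],[0.3,[-0.004,-0.048,0],[0,0,0]],[0.3,[-0.004,-0.048,0],[0,0,0]],[0.3,[-0.004,-0.048,0],[0,0,0]],[0.3,[-0.004,-0.048,0],[0,0,0]],[0.3,[-0.004,-0.048,0],[0,0,0]]]' >/dev/null
python3 -m crank '[[0.3,[-0.004,-0.048,0],[0,0,0]],[0.3,[-0.004,-0.048,0],[0,0,0]],[0.3,[-0.004,-0.048,0],[0,0,0]],[0.3,[-0.004,-0.048,0],[0,0,0]],[0.3,[-0.004,-0.048,0],[0,0,0]],[0.3,[-0.004,-0.048,0],[0,0,0]],[0.3,[-0.004,-0.048,0],[0,0,0]],[0.3,[0,0,0],[0,0,0]]]'
python3 -m crank '[[0.3,[0,0,0],[-1.9,-2.1,7.75]],[0.3,[0,0,0],[-1.9,-2.1,7.75]],[0.3,[0,0,0],[-1.9,-2.1,7.75]],[0.3,[0,0,0],[-1.9,-2.1,7.75]],[0.3,[0,0,0],[-1.9,-2.1,7.75]],[0.3,[0,0,0],[-1.9,-2.1,7.75]],[0.3,[0,0,0],[-1.9,-2.1,7.75]],[0.3,[0,0,0],[-1.9,-2.1,7.75]]]' >/dev/null
python3 -m crank '[[0.3,[0,0,0],[-1.9,-2.1,7.75]],[0.3,[0,0,0],[-1.9,-2.1,7.75]],[0.3,[0,0,0],[-1.9,-2.1,7.75]],[0.3,[0,0,0],[-1.9,-2.1,7.75]],[0.3,[0,0,0],[0,0,0]],[0.3,[0,0,0],[0,0,0]]]'
cat >> h.py <<'E'
psi=-13.; uc=np.array([.502,-.3265,.095])
def bar(reading,d,psi=psi,c=uc):
    "tool pose with its x opposed to nose-ish: tool x = unit y at reading 90, turned with reading"
    U=Ro.from_euler('z',psi,degrees=True)*Ro.from_euler('y',-30,degrees=True)
    # face frame: x up slope, z outward
    a=np.radians(reading); xt=U.apply([np.cos(a),np.sin(a),0]); n=U.apply([0,0,1])
    return c+n*d, Ro.from_matrix(np.c_[xt,np.cross(-n,xt),-n])
E
python3 - <<'E'
from h import *
delta(*bar(90,.12))
s=snap('top'); im=s['color'].astype(int)
# carrier in tray
P=pts(s); b=(slice(165,222),slice(112,168)); q=P[b].reshape(-1,3); C=im[b].reshape(-1,3)
for lo,hi in((.0,.006),(.006,.011),(.011,.02)): m=(q[:,2]>lo)&(q[:,2]<hi)&(C.min(1)>90); print(lo,m.sum(),cv2.minAreaRect(q[m,:2].astype(np.float32)))
g=im[165:222,112:168].sum(2)//3; print(g[::5,::4])
E
```

```text
time: 14.35
tool_pos: [0.4456, -0.3102, 0.2543]
ee_rot: [-3.141, -0.002, 3.004]
wrist_force: [-0.5, 0.3, 0.5]
width: 0.066
finger_force: 0.0
time: 15.75
tool_pos: [0.4471, -0.3044, 0.2561]
ee_rot: [2.613, 0.002, 1.348]
wrist_force: [-0.6, 1.4, 0.2]
width: 0.0656
finger_force: 0.0
t 15.75 at [ 0.4471 -0.3044  0.2561] shift [-0.009  -0.0302  0.0486] turn [ 0.26 -0.01  0.29] q [-52. -17.  98.  19.  75. -41.] F [-0.6  1.4  0.2] w 0.0656
0.0 659 ((0.5206199884414673, 0.3228052258491516), (0.12990285456180573, 0.18922112882137299), 82.61824798583984)
0.006 509 ((0.5237209796905518, 0.31806790828704834), (0.13195651769638062, 0.19253630936145782), 80.76044464111328)
0.011 317 ((0.5218713879585266, 0.3167193830013275), (0.13309380412101746, 0.18802471458911896), 82.54884338378906)
[[ 36  36  38  38  38  39  40  40  40 132 160 160  46  39]
 [ 36  37  37  40 186 173 214  48  41  40  39  38  40  39]
 [ 36  37  39  93 241 242 241 241 242 241 232 190 173  40]
 [ 37  38  38 218 242 241 242 241 242 242 242 241 225  41]
 [ 36  38  39 121 241 241 241 242 240 232 242 242  56  41]
 [ 36  38  42 241 242 241 242 242 241 229 242 237  41  42]
 [ 37  38  97 242 241 241 241 240 242 197 242 242  42  42]
 [ 34  38 219 241 241 242 241 241 242 242 242 225  43  41]
 [ 36  37 121 242 242 242 242 242 242 242 242  57  41  41]
 [ 36  39 241 242 241 242 241 240 239 242 241  49  41  40]
 [ 35  37  38  36  85 139 239 238 242 242 242  40  40  40]
 [ 35  36  37  37  37  39  39  39  42  38  37  39  40  39]]
```

```bash
python3 - <<'E'
from h import *
s=load('top')
import os
# first picture pixels (camera is fixed)
U=Ro.from_euler('z',psi,degrees=True)*Ro.from_euler('y',-30,degrees=True)
def onface(u,v,d):
    a=ray(s,u,v,0);b=ray(s,u,v,.3); n=U.apply([0,0,1]); t=(d-(a-uc)@n)/((b-a)@n); return (U.inv().apply(a+t*(b-a)-uc)*1000).round(1)
k=400/55
f=lambda x,y:(298+(x-400)/k,165+y/k)
for nm,x,y,d in(('noseT',515,235,.046),('nose2',515,262,.046),('tailT',652,262,.046),('tailB',642,297,.046),('index',632,120,.012),('ringL',495,240,.012),('ringR',705,245,.012),('ringT',600,140,.012),('ringB',595,340,.012)): print(nm,onface(*f(x,y),d))
E
```

```text
noseT [ 4.9 39.5 46. ]
nose2 [-7.9 36.1 46. ]
tailT [  8.5 -23.   46. ]
tailB [ -9.2 -23.4  46. ]
index [59.6  0.2 12. ]
ringL [-13.9  44.6  12. ]
ringR [  9.2 -48.3  12. ]
ringT [46.4 11.5 12. ]
ringB [-50.3 -12.9  12. ]
```

The pixel checks agree with the description: the index falls at (59.6, 0.2) mm against (58, 0), and the nose and tail at y = 38 and -23 mm. The reading is about 91° and the centre is good to about 2 mm, so I approach.

```bash
python3 -m crank '[[0.3,[-0.009,-0.03,0],[0,0,0]],[0.3,[0,0,0.04],[0,0,0]],[0.3,[0,0,0.03],[0,0,0]],[0.3,[0,0,0.03],[0,0,0]],[0.3,[0,0,0],[0,0,0]],[0.3,[0,0,0],[0,0,0]]]'
python3 - <<'E'
from h import *
delta(*bar(91,.022))
E
```

```text
time: 16.4
tool_pos: [0.469, -0.3195, 0.1541]
ee_rot: [2.615, 0.001, 1.346]
wrist_force: [0.7, -0.2, -0.7]
width: 0.0657
finger_force: 0.0
t 16.4 at [ 0.469  -0.3195  0.1541] shift [ 0.0006 -0.0005  0.046 ] turn [ 0.19 -0.04 -0.87] q [-51. -11. 105.  21.  63. -44.] F [ 0.7 -0.2 -0.7] w 0.0657
```

```bash
python3 -m crank '[[0.3,[0,0,0.02],[0,0,-0.9]],[0.3,[0,0,0.02],[0,0,0]],[0.3,[0,0,0.006],[0,0,0]],[0.3,[0,0,0],[0,0,0]],[0.3,[0,0,0],[0,0,0]]]'
python3 -m crank '[[1,[0,0,0],[0,0,0]],[1,[0,0,0],[0,0,0]],[1,[0,0,0],[0,0,0]],[1,[0,0,0],[0,0,0]],[1,[0,0,0],[0,0,0]],[1,[0,0,0],[0,0,0]],[1,[0,0,0],[0,0,0]],[1,[0,0,0],[0,0,0]]]'
python3 - <<'E'
from h import *
delta(*bar(91,.022)); delta(*bar(40,.022)); print(robot.get_obs()['wrist_torque'].round(3))
E
```

```text
time: 16.9
tool_pos: [0.4917, -0.3255, 0.1164]
ee_rot: [2.611, 0.011, 1.358]
wrist_force: [0.1, -0.4, -0.6]
width: 0.0655
finger_force: 0.0
time: 17.7
tool_pos: [0.4899, -0.3244, 0.1134]
ee_rot: [2.618, 0.009, 1.359]
wrist_force: [-5.3, 0.2, 1.2]
width: 0.014
finger_force: 29.8
t 17.7 at [ 0.4899 -0.3244  0.1134] shift [0.0006 0.0015 0.    ] turn [0.03 0.01 0.03] q [-49.  -7. 106.  21.  57. -45.] F [-5.3  0.2  1.2] w 0.014
t 17.7 at [ 0.4899 -0.3244  0.1134] shift [0.0006 0.0015 0.    ] turn [ 3.000e-02 -0.000e+00  5.103e+01] q [-49.  -7. 106.  21.  57. -45.] F [-5.3  0.2  1.2] w 0.014
[0.126 1.125 0.077]
```

The bar is gripped at 14.0 mm with little side force. I turn by half first.

```bash
python3 -m crank '[[1,[0,0.001,0],[0,0,5]],[1,[0,0,0],[0,0,5]],[1,[0,0,0],[0,0,5]],[1,[0,0,0],[0,0,5]],[1,[0,0,0],[0,0,5]],[1,[0,0,0],[0,0,0]]]'
python3 -m crank '[[1,[0,0,0],[0,0,5]],[1,[0,0,0],[0,0,5]],[1,[0,0,0],[0,0,5]],[1,[0,0,0],[0,0,5]],[1,[0,0,0],[0,0,6]],[1,[0,0,0],[0,0,0]],[1,[0,0,0],[0,0,0]]]'
python3 - <<'E'
from h import *
delta(*bar(40,.022)); print(robot.get_obs()['wrist_torque'].round(3))
E
```

```text
time: 18.3
tool_pos: [0.4892, -0.324, 0.1129]
ee_rot: [2.66, -0.204, 0.975]
wrist_force: [-12.8, 2.3, 3.9]
width: 0.0139
finger_force: 29.8
time: 19.0
tool_pos: [0.4888, -0.3233, 0.1125]
ee_rot: [2.791, -0.391, 0.542]
wrist_force: [-13.7, 4.6, 5.3]
width: 0.0138
finger_force: 29.9
t 19.0 at [ 0.4888 -0.3233  0.1125] shift [ 0.0022  0.0021 -0.    ] turn [-0.25  0.14  0.03] q [-49.  -7. 106.  20.  58.   6.] F [-13.7   4.6   5.3] w 0.0138
[0.57  2.094 0.108]
```

```bash
python3 -m crank '[[0.5,[0,0,0],[0,0,0]],[0.5,[0,0,0],[0,0,0]],[0.5,[0,0,0],[0,0,0]],[0.5,[0,0,0],[0,0,0]],[0.5,[0,0,-0.03],[0,0,0]],[0.5,[0,0,-0.04],[0,0,0]],[0.5,[0,0,-0.04],[0,0,0]],[0.5,[0,0,-0.04],[0,0,0]]]'
python3 -m crank '[[0.5,[0,0,-0.05],[0,0,0]],[0.5,[-0.05,0,0],[0,0,0]],[0.5,[-0.05,0,0],[0,0,0]],[0.5,[-0.05,0,0],[0,0,0]],[0.5,[0,0,0],[0,0,0]],[0.5,[0,0,0],[0,0,0]],[0.5,[0,0,0],[0,0,0]]]'
python3 - <<'E'
from h import *
s=snap('top'); im=s['color'][...,::-1]; t=snap('side'); jm=t['color'][...,::-1]
r=lambda a,b:cv2.resize(a,b,interpolation=cv2.INTER_CUBIC)
c=np.zeros((600,800,3),np.uint8)
c[:436,:400]=r(im[165:225,298:353],(400,436)); c[:400,400:]=r(jm[215:305,255:345],(400,400)); c[400:600,400:]=r(jm[140:180,195:275],(400,200)); c[440:600,100:300]=r(im[165:221,110:180],(200,160))
cv2.imwrite('pics/f1.png',c)
E
```

```text
time: 19.8
tool_pos: [0.418, -0.3074, 0.246]
ee_rot: [2.782, -0.396, 0.544]
wrist_force: [-0.1, -0.3, 0.1]
width: 0.0471
finger_force: 0.0
time: 20.5
tool_pos: [0.2766, -0.3735, 0.2309]
ee_rot: [2.781, -0.396, 0.546]
wrist_force: [0.4, -0.2, -0.0]
width: 0.0472
finger_force: 0.0
```

View pics/f1.png

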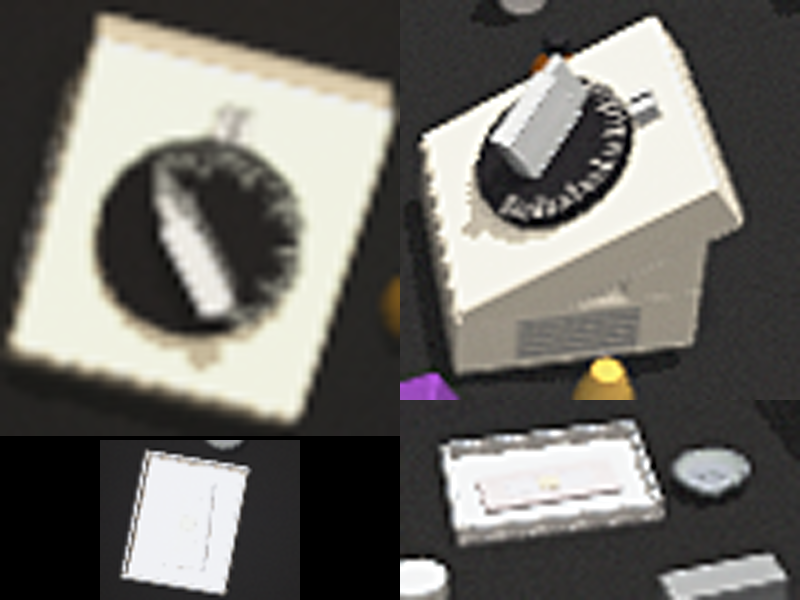

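The carrier lies flat in the tray, and the bar now has its nose up-left at (165,165) and its tail at (215,318). I measure its angle.

```bash
python3 - <<'E'
from h import *
U=Ro.from_euler('z',psi,degrees=True)*Ro.from_euler('y',-30,degrees=True); n=U.apply([0,0,1])
for nm in('top','side'):
    s=load(nm); P=pts(s); q=U.inv().apply(P.reshape(-1,3)-uc).reshape(P.shape)
    def onf(u,v,d):
        a=ray(s,u,v,0);b=ray(s,u,v,.3);t=(d-(a-uc)@n)/((b-a)@n);return U.inv().apply(a+t*(b-a)-uc)
    # depth-based: points on bar's top face
    m=(q[...,2]>.038)&(q[...,2]<.056)&(np.hypot(q[...,0],q[...,1])<.045)
    pts2=np.array([onf(u,v,.046)[:2] for v,u in zip(*np.nonzero(m))]); r=cv2.minAreaRect(pts2.astype(np.float32))
    l=cv2.fitLine(pts2.astype(np.float32),cv2.DIST_HUBER,0,.01,.01).ravel(); print(nm,m.sum(),np.degrees(np.arctan2(l[1],l[0]))%180,l[2:],r)
s=load('top'); f=lambda x,y:(298+x/(400/55),165+y/(400/55))
for x,y,d in((152,180,.046),(196,318,.046),(240,310,.046),(190,190,.046),(165,165,.046),(217,316,.046),(232,122,.012)): print(x,y,(1e3*(lambda u:(lambda a,b:(lambda t:U.inv().apply(a+t*(b-a)-uc))((d-(a-uc)@n)/((b-a)@n)))(ray(s,*u,0),ray(s,*u,.3)))(f(x,y))).round(1))
E
```

```text
top 71 40.005924 [0.00598936 0.00333094] ((0.007747875526547432, 0.004897695034742355), (0.06114790588617325, 0.013359998352825642), 40.07658386230469)
side 149 43.14169 [0.004908   0.00179481] ((0.007565046660602093, 0.0035131853073835373), (0.06426868587732315, 0.023614229634404182), 41.694358825683594)
152 180 [35.  30.5 46. ]
196 318 [-24.8  -6.3  46. ]
240 310 [-15.7 -24.3  46. ]
190 190 [34.9 13.  46. ]
165 165 [43.5 26.9 46. ]
217 316 [-21.3 -15.1  46. ]
232 122 [58.6 -0.  12. ]
```

The top view gives 40.0° (side view about 42°), inside the ±3° band. The gripper is clear of everything, so I hand in.

```bash
python3 -c "
from bench import robot
print(robot.close_job())"
```

```text
the job is handed in; nothing more can be done
None
```

I handed the job in at about 20.6 s with no verdict returned: the carrier lies flat in the white tray, the polariser ring reads 40° from the top view (about 42° from the noisier side view, still in tolerance), the gripper is clear, and I saw no sign of a bystander being moved, though after one carrying move went the wrong way at about 126 mm tip height I did not re-measure them.

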